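# Open the fume extractor's filter bay

## Task

The filter of the bench fume extractor is due. First switch the extractor off by pressing down the raised end of its rocker switch, then press the snap tab in until the filter cover springs free, and push the cover by its ledge along the deck until it is completely out of its guide rails and lies flat on the deck beyond. Use the fingertips only: lift or carry nothing, and leave everything else on the bench where it is.

Things in the scene. Friction and masses are not known exactly. Their poses are not given: they have to be found in the camera images.
- extractor: Low grey fume extractor, fixed, 300 x 120 mm. Origin on the bench under it; x = the way the cover slides off (roughly to the robot's left), z up. In mm in this frame: box x -160..140, y +-60; cover's seat x -160..-50 over the filter bay; flat deck at z=45 on to x=95 with 4 mm side lips at y=+-43.5; then a raised console, top z=59. Spigot on the end to x=160.
- rail_end (a point): Point on the extractor at x=-60, y=0, z=45 mm: where its two guide rails end (each from x=-160, at y=+-40 to +-56, top z=54). They overlap the cover's side flanges by 2 mm, so the cover can only slide along x until its rear edge has passed this point.
- filter_cover: Loose vented plastic cover, inverted tray 110 (x) x 84 (y) mm, plate top 12.5 above its origin (centre of underside); x as the extractor's. Seated at (-105, 0, 45) of the extractor, rear edge flush with the box end. Once the tab is pressed, spring pins kick it 8 to 10 mm along +x and it slides freely (under 3 N): off the rails at 100 mm of travel, stopped by the console at 145.
- cover_ledge (a point): On the cover: middle of the rear face of its finger ledge, a bar 60 wide (y), 8 thick (x), 8 high, along the rear edge of the plate; 16.5 mm above the cover's underside. The push face (looks to -x) reaches from 8 mm below to 4 above this point; nothing stands behind it.
- snap_tab (a joint): Snap tab, rad: 0 at rest (sprung up), 0.2 fully down; releases the cover from about 0.14. A ribbed tongue 30 (y) x 48 (x) mm in a slot in the deck, hinged at its +x end, tip at x=-50 of the extractor right before the cover's front wall, flat top at z=51.5.
- tab_pad (a point): Middle of the snap tab's ribbed top: x=-27, y=0, z=51.5 mm of the extractor at rest, 25 from its hinge (moves with the tab). Pressed straight down here it releases the cover after 3.5 mm (about 5 to 7 N) and meets its stop at 5 mm.
- rocker (a joint): Rocker switch on the console, rad: +0.15 on (as found), -0.15 off; stays where it is put. A shallow V 20 (x) x 46 (y) mm that tips about a line along the extractor's x at x=117.5, y=0, z=60.5. When on, the +y end (towards the robot) stands up about 6 mm.
- rocker_raised_end (a point): On the rocker's top face, 16 mm from its axis on the +y half, the end that stands up while on (moves with the rocker). Pressed straight down here the switch goes over in about 5 mm with about 3 N, then meets its stop.
- ring_clamp: ring clamp: turned wooden handle lying on its side, 114x25x22, near the extractor's near side; sizes in mm, origin at the centre of its underside. A bystander, loose: leave it.
- nose_pliers: long-nose pliers lying flat, 146 long, 36 wide, 12 high, on the extractor's far side; sizes in mm, origin at the centre of its underside. A bystander, loose: leave it.
- scriber: thin steel scriber, 103 long, 8 thick, on the extractor's far side; sizes in mm, origin at the centre of its underside. A bystander, loose: leave it.
- rough_stone_3: small raw stone, 20x27x12, near the extractor's near side; sizes in mm, origin at the centre of its underside. A bystander, loose: leave it.
- finger_cot_1: leather finger protector, 20x40x20, off the extractor's left end; sizes in mm, origin at the centre of its underside. A bystander, loose: leave it.
- bangle_teal: open silver bangle with a set stone, 72x88x37, at the right; sizes in mm, origin at the centre of its underside. A bystander, loose: leave it.
- borax_cone: white round tablet, 43 across, 15 high, at the far right; sizes in mm, origin at the centre of its underside. A bystander, loose: leave it.
There are look-alikes about, which are no part of the job. What is shaped like the filter_cover but purple is not meant.

How it is judged:
By the outcome, as a careful person would: the job done as asked, in the order asked, and still so for the second after the job is handed in, with the robot touching nothing.
It also fails if it takes over 40 s, if anything falls off the work surface, if the arm or the gripper's body presses on something with over 40 N, if the wrist force passes 120 N, or if a joint passes its speed limit or range.

## Robot

A 6-joint arm with a two-finger parallel gripper is mounted at the origin on a cart in front of the work surface, level with it; the furniture and walls round the work are solid. World frame = base frame: x ahead of the robot, y to its left, z up, the work surface at z = 0. Lengths are in m, angles in degrees, forces in N, time in s.
With the tool pointing down it reaches from about 0.4 to 0.825 m from the base axis. Payload 7 kg.
Tool frame: the origin (TCP) lies at the very end of the fingers, on their centre line; the grasp point (between the pads) lies 19 mm behind it; z points along the fingers, y is the line along which they close (so a half turn about z gives the same grasp; the last joint's range is limited). The gripper opens to 88 mm and grips with 3 to 60 N. Pads are 19 mm wide; open, the fingers measure 130 mm over their backs; the gripper's body (78 mm by 193 mm) begins 47 mm behind the grasp point.
Start: joints at [90.59, 20.546, 0.682, 0, -70.136, -16.507], TCP at [0.185, 0.649, 0.227] pointing down, gripper open.
Joint ranges: [-176.03, 176.03], [-82.01, 121.73], [-58.28, 71.71], [-173.87, 95.51], [-174.79, -0.11], [-173.66, 173.66]. Speed limits (degrees/s): [136.94, 136.94, 172.46, 180, 180, 180].

## Interface

Orientations are given as [roll, pitch, yaw] about the fixed x, y, z axes, in that order (R = Rz(yaw) Ry(pitch) Rx(roll)).
In Python, from plant import get_state, imaging, r, finder gives the robot as it stands.
- The arm moves only by the shell command python3 -m handwheel 'ROWS' [FORCE]. ROWS is JSON, a list of rows, each a list of 5 numbers: the closure, from 0 (fully open) to 1 (shut), then the shift along the world's x, y, z in cm, then the turn about the world's z in degrees. A call has 1 to 8 rows; each row is the pose to reach, as a shift and turn from the pose commanded when the call began; what a row does not reach only later rows make up. A row lasts 1/8 s, in which the tool goes at most 62.5 mm and 10.7 degrees, less where a joint would pass 70% of its speed; a pose out of reach is approached as far as the arm can. A call with a gripper value outside its range is refused whole. The fingers move at their own pace and stop on an object; FORCE is the grip in N (left out, the last holds). Time passes only in rows, so rows that repeat a pose let the fingers close. It gives the time, the measured TCP pose, the force, the opening and the grip force at its end, in the units of the state.
- get_state(): the state, without advancing time (a new reading comes with each control period).
- imaging.capture(name): name is "side" or "top"; returns (picture, depth): 400x640x3 uint8, red, green, blue; 400x640 float32, m along the optical axis (not along the pixel's ray), 0 where there is no reading.
- imaging.get_calibration(name): a dict with "fx", "fy", "cx", "cy" (pixels), "dist" ([k1, k2, p1, p2, k3] as OpenCV has them; the pictures are not rectified), "rvec" (rotation vector, rad) and "tvec" (3), from world to camera coordinates, as OpenCV has them. Camera axes: x right, y down, z forward; pixel columns grow to the right and rows downward; lengths in m; the calibration is good to about 2 mm. A picture is of the moment at which its call begins. get_calibration takes no time and is no camera call.
- r.close_job(): hands the job in; it is judged then, once.
Trained networks look in the newest picture that a camera, given by its name, has taken for a name from the list of things; names that differ only in an ending like _2 or _b are one class to them, and where a whole thing is asked for, a point or a joint stands for the part that bears it (a point fixed in the world has none). Each returns a list of dicts, best first, with "p" (0 to 1); they miss things now and then, are a little off and sometimes report something else, mostly with a low value. They report only what shows in the picture. A call takes as long as a camera call. They do not tell look-alikes from the thing itself.
- finder.cut_out(camera, query): "region" (400x640 bool, what is visible of it) and "pixel" ([column, row] in pixels, amid what is visible of it).
The state is a dict: "time_s": time; "joints": joint angles; "qd": joint speeds; "joint_torque": joint torques, N m; "tcp_pos": TCP position; "eef_rot": TCP orientation; "contact_force": force on the tool from outside, world axes, zero at the start; "moment": the same for the moment, N m; "gripper_width": finger opening in m; "gripper_force": force on a finger pad.
Only numpy, scipy, OpenCV 4.12 (cv2) and the standard library are available. Lean on these libraries where they do the work, as an engineer would, in place of code of your own. Each camera call takes 0.05 s, during which the arm holds its last target. There are 200 camera calls.

## Working session

There is one attempt and no reset: what is moved stays moved. The work goes in short steps, Python scripts to look and compute and a shell command to move; the robot and the scene stay as the last step left them, time stands still between calls to the robot, and variables do not carry over. Pictures are saved under pics/ and viewed, at most 10 in all, crops included, and the job is handed in when it is done.

```bash
mkdir -p pics; cat > h.py <<'E'
import numpy as np, cv2
from plant import get_state, imaging, r, finder
def cloud(name, depth):
    c=imaging.get_calibration(name); K=np.array([[c['fx'],0,c['cx']],[0,c['fy'],c['cy']],[0,0,1.]])
    v,u=np.mgrid[0:400,0:640]
    n=cv2.undistortPoints(np.stack([u,v],-1).reshape(-1,1,2).astype(np.float64),K,np.array(c['dist'],float)).reshape(400,640,2)
    P=np.dstack([n*depth[...,None],depth]).astype(float)
    R=cv2.Rodrigues(np.array(c['rvec'],float))[0]
    W=(P-np.array(c['tvec'],float).ravel())@R
    W[depth==0]=np.nan
    return W
def project(name,pts):
    c=imaging.get_calibration(name); K=np.array([[c['fx'],0,c['cx']],[0,c['fy'],c['cy']],[0,0,1.]])
    return cv2.projectPoints(np.array(pts,float).reshape(-1,3),np.array(c['rvec'],float),np.array(c['tvec'],float),K,np.array(c['dist'],float))[0].reshape(-1,2)
E
python3 - <<'E'
from h import *
for n in ['top','side']:
    im,d=imaging.capture(n); cv2.imwrite(f'pics/{n}0.png',im[...,::-1]); W=cloud(n,d); np.save(f'{n}0.npy',W)
    for q in ['extractor','filter_cover','snap_tab','rocker']:
        for f in finder.cut_out(n,q)[:3]:
            m=f['region']; print(n,q,round(f['p'],2),np.round(f['pixel']),m.sum(),np.round(np.nanmedian(W[m],0),4), cv2.minAreaRect(W[m][~np.isnan(W[m]).any(1)][:,:2].astype(np.float32)))
print(get_state())
E
```

```text
top extractor 0.88 [256. 230.] 3814 [0.5302 0.0515 0.0493] ((0.5427517890930176, 0.021844521164894104), (0.13044928014278412, 0.31962791085243225), 8.252415657043457)
top filter_cover 0.71 [370. 192.] 1104 [ 0.6432 -0.2666  0.0129] ((0.6436213254928589, -0.26602810621261597), (0.1192934438586235, 0.08673873543739319), 4.048439025878906)
top filter_cover 0.67 [309. 220.] 1107 [ 0.5526 -0.0815  0.0586] ((0.5543004870414734, -0.0818944051861763), (0.07973325252532959, 0.11012282222509384), 9.28123950958252)
top filter_cover 0.45 [420. 186.] 135 [ 0.6728 -0.4137  0.0149] ((0.6930713057518005, -0.42719322443008423), (0.06508438289165497, 0.06537096947431564), 12.525071144104004)
top snap_tab 0.64 [276. 227.] 179 [ 0.5419 -0.004   0.0518] ((0.5432658195495605, -0.0029524341225624084), (0.029030470177531242, 0.04865194857120514), 8.227351188659668)
top rocker 0.62 [223. 228.] 103 [0.5228 0.1388 0.0648] ((0.5228063464164734, 0.1380912810564041), (0.040217768400907516, 0.019937312230467796), 7.259183883666992)
top rocker 0.27 [204. 209.] 78 [0.5969 0.213  0.0186] ((0.5950603485107422, 0.21345
[... 1425 characters left out ...]
51160430908)
{'time_s': 0.5, 'joints': array([ 9.05885382e+01,  2.05465718e+01,  6.78169108e-01, -1.17510506e-03,
       -7.01374980e+01, -1.65069340e+01]), 'qd': array([ 0.06418689, -0.02215192,  0.03556734,  0.15718313,  0.02135222,
       -0.01219674]), 'joint_torque': array([ 9.78143325e-04, -5.81801498e+01,  2.93063432e+01,  6.99713007e+00,
        1.18051562e-02, -4.15584657e-05]), 'tcp_pos': array([0.18513567, 0.64904289, 0.22652632]), 'eef_rot': array([ 1.79994029e+02, -6.16952704e-04, -1.59187950e+01]), 'contact_force': array([ 0.16960807, -0.17331967,  0.23122142]), 'moment': array([-0.01757131, -0.01600628, -0.04087854]), 'gripper_force': 0.0, 'gripper_width': 0.08760811326727133}
```

```bash
cat >> h.py <<'E'
YAW=np.radians(98.2); O=np.array([0.5395,0.022])
def e2w(x,y,z):
    c,s=np.cos(YAW),np.sin(YAW); return np.array([O[0]+(c*x-s*y)/1e3,O[1]+(s*x+c*y)/1e3,z/1e3])
E
python3 - <<'E'
from h import *
P=dict(ledge=(-160,0,61.5),pad=(-27,0,51.5),rock=(117.5,16,64.5),c1=(-160,60,50),c2=(-160,-60,50),c3=(140,60,59),c4=(140,-60,59),re=(-60,0,45))
W=np.array([e2w(*p) for p in P.values()])
for k,w in zip(P,W): print(k,w.round(4))
for n,(x0,y0,x1,y1) in dict(top=(180,150,380,290),side=(200,150,420,350)).items():
    im=cv2.imread(f'pics/{n}0.png')[y0:y1,x0:x1]; s=4 if n=='top' else 3
    im=cv2.resize(im,None,fx=s,fy=s,interpolation=cv2.INTER_CUBIC)
    for u in project(n,W): cv2.drawMarker(im,tuple(int(v) for v in (u-[x0,y0]+.5)*s),(0,0,255),cv2.MARKER_CROSS,10,1)
    cv2.imwrite(f'pics/{n}1.png',im)
Wt=np.load('top0.npy'); c,s=np.cos(YAW),np.sin(YAW)
d=Wt[...,:2]-O; ex=(d@[c,s])*1e3; ey=(d@[-s,c])*1e3; z=Wt[...,2]*1e3
# profile along axis
for a in range(-175,170,5):
    m=(abs(ex-a)<2.5)&(abs(ey)<12)&(z<100); 
    m2=(abs(ex-a)<2.5)&(abs(ey-16)<5)&(z<100)
    print(a,z[m].mean().round(1),z[m2].mean().round(1),end=' | ')
print()
for a in range(-90,95,6):
    m=(abs(ex+105)<40)&(abs(ey-a)<3); m2=(abs(ex-117)<8)&(abs(ey-a)<3);print(a,np.nanmedian(z[m]).round(1),np.nanmedian(z[m2]).round(1),end=' | ')
E
```

```text
ledge [ 0.5623 -0.1364  0.0615]
pad [ 0.5434 -0.0047  0.0515]
rock [0.5069 0.136  0.0645]
c1 [ 0.5029 -0.1449  0.05  ]
c2 [ 0.6217 -0.1278  0.05  ]
c3 [0.4601 0.152  0.059 ]
c4 [0.5789 0.1691 0.059 ]
re [ 0.5481 -0.0374  0.045 ]
-175 2.0 0.2 | -170 1.6 0.6 | -165 -0.2 -1.1 | -160 65.8 66.8 | -155 65.8 66.5 | -150 58.7 61.4 | -145 57.7 58.7 | -140 58.6 57.6 | -135 57.1 58.3 | -130 58.6 59.2 | -125 59.1 58.5 | -120 58.6 58.0 | -115 57.9 57.8 | -110 58.0 59.1 | -105 59.2 56.9 | -100 58.1 58.2 | -95 58.4 56.3 | -90 58.5 59.9 | -85 59.6 58.2 | -80 57.9 58.5 | -75 58.6 57.7 | -70 58.5 57.8 | -65 58.3 59.5 | -60 58.2 60.3 | -55 58.0 59.2 | -50 55.2 48.0 | -45 53.1 45.3 | -40 52.5 44.0 | -35 53.0 49.9 | -30 51.9 41.4 | -25 52.8 43.3 | -20 53.3 47.1 | -15 52.1 49.8 | -10 46.5 41.7 | -5 47.4 40.8 | 0 41.8 46.6 | 5 45.8 45.4 | 10 45.6 46.1 | 15 45.7 46.4 | 20 46.8 45.3 | 25 46.4 44.9 | 30 47.0 47.9 | 35 47.4 46.1 | 40 45.6 46.5 | 45 45.1 46.5 | 50 46.0 45.4 | 55 46.2 46.3 | 60 46.5 47.4 | 65 46.2 46.7 | 70 46.6 46.6 | 75 47.0 45.9 | 80 46.1 46.3 | 85 46.0 45.9 | 90 47.0 43.9 | 95 53.1 53.0 | 100 59.9 59.6 | 105 62.0 61.7 | 110 63.9 69.2 | 115 64.2 68.7 | 120 65.3 69.0 | 125 65.0 70.3 | 130 61.2 60.0 | 135 60.6 61.0 | 140 57.2 52.2 | 145 51.1 44.8 | 150 50.7 43.6 | 155 51.2 31.5 | 160 51.1 21.1 | 165 nan 2.5 | 
-90 1.2 -0.3 | -84 2.5 0.7 | -78 2.0 0.5 | -72 0.4 1.0 | -66 2.2 nan | -60 49.0 56.7 | -54 54.1 60.1 | -48 54.9 60.7 | -42 54.7 58.9 | -36 59.1 59.7 | -30 59.0 59.8 | -24 58.6 63.4 | -18 57.7 62.9 | -12 59.1 62.5 | -6 58.4 63.2 | 0 58.0 63.6 | 6 58.6 66.6 | 12 58.6 68.5 | 18 58.2 69.7 | 24 58.5 61.5 | 30 57.5 61.1 | 36 57.8 60.0 | 42 53.9 60.1 | 48 55.0 60.2 | 54 54.4 60.0 | 60 24.3 26.4 | 66 0.8 0.7 | 72 0.9 -0.6 | 78 0.9 0.1 | 84 1.3 0.8 | 90 1.1 0.4 | <stdin>:16: RuntimeWarning: Mean of empty slice.
  ret = ret.dtype.type(ret / rcount)
  return np.nanmean(a, axis, out=out, keepdims=keepdims)
```

View pics/top1.png

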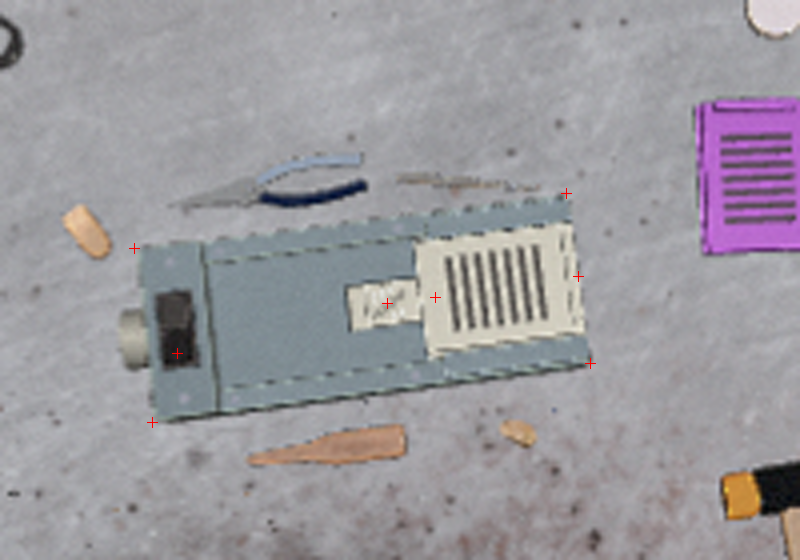

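View pics/side1.png

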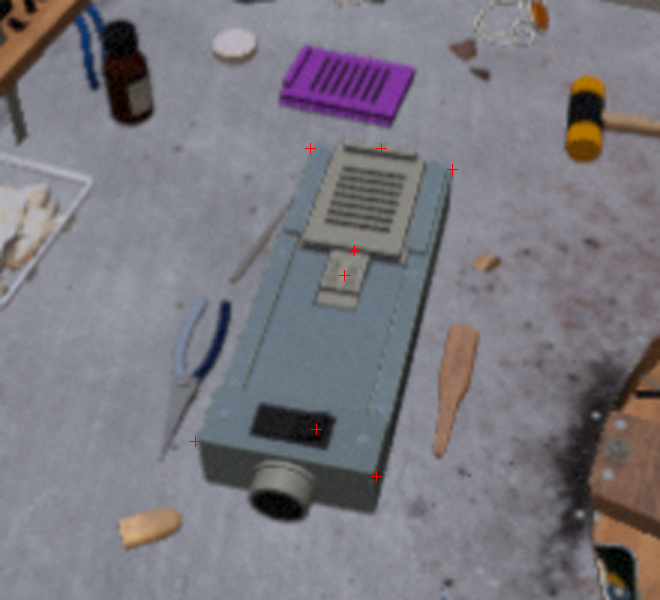

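The top view shows the cream cover at (500,290), the tab at (385,303) and the rocker at (177,330). The side view agrees, with the rocker's raised end at (316,428). My model crosses land on these within 1–2 px, and the purple look-alike is well off to the right. I'll shut the fingers and move over the rocker.

```bash
python3 -m handwheel '[[1,3.2,-5.1,0,4],[1,6.4,-10.2,0,8],[1,9.6,-15.3,0,12],[1,12.8,-20.4,0,16],[1,16,-25.5,0,20],[1,19.2,-30.6,0,24],[1,22.4,-35.7,0,24],[1,25.6,-40.8,0,24]]' 20
python3 -m handwheel '[[1,3.2,-5.1,-3,0],[1,6.6,-10.5,-6,0],[1,6.6,-10.5,-10,0],[1,6.6,-10.5,-13,0],[1,6.6,-10.5,-14.2,0],[1,6.6,-10.5,-14.2,0],[1,6.6,-10.5,-14.2,0]]'
```

```text
time_s: 1.5
tcp_pos: [0.4419, 0.2394, 0.2271]
eef_rot: [-180.0, -0.1, 8.1]
contact_force: [0.4, 0.4, 0.6]
gripper_width: 0.0134
gripper_force: 0.0
time_s: 2.38
tcp_pos: [0.5079, 0.1369, 0.086]
eef_rot: [-180.0, -0.1, 8.1]
contact_force: [-0.4, 0.5, 0.3]
gripper_width: 0.0002
gripper_force: 0.0
```

```bash
python3 -m handwheel '[[1,0,0,-1,0],[1,0,0,-1.5,0],[1,0,0,-1.7,0],[1,0,0,-1.9,0],[1,0,0,-2.0,0]]'
python3 -m handwheel '[[1,0,0,-0.1,0],[1,0,0,-0.2,0],[1,0,0,-0.2,0]]'
```

```text
time_s: 3.0
tcp_pos: [0.5069, 0.1359, 0.0644]
eef_rot: [180.0, 0.0, 8.1]
contact_force: [-2.5, -0.9, 2.8]
gripper_width: 0.0005
gripper_force: 1.4
time_s: 3.38
tcp_pos: [0.5071, 0.136, 0.0628]
eef_rot: [180.0, -0.0, 8.1]
contact_force: [-4.2, -1.8, 5.3]
gripper_width: 0.0003
gripper_force: 2.6
```

```bash
python3 -m handwheel '[[1,0,0,-0.1,0],[1,0,0,-0.1,0]]'
python3 -m handwheel '[[1,0,0,-0.1,0],[1,0,0,-0.1,0]]'
```

```text
time_s: 3.62
tcp_pos: [0.5071, 0.136, 0.0626]
eef_rot: [180.0, -0.0, 8.1]
contact_force: [-6.1, -1.2, 13.7]
gripper_width: 0.0007
gripper_force: 7.1
time_s: 3.88
tcp_pos: [0.5072, 0.136, 0.0624]
eef_rot: [180.0, -0.0, 8.1]
contact_force: [-11.0, -1.4, 23.7]
gripper_width: 0.0006
gripper_force: 11.6
```

```bash
python3 -m handwheel '[[1,0,0,3,0],[1,0,0,5,-10],[1,1,-4,5,-20],[1,2,-8,5,-30],[1,3,-12,5,-40],[1,3.6,-14.1,5,-50],[1,3.6,-14.1,5,-60],[1,3.6,-14.1,5,-70]]'
python3 -m handwheel '[[1,0,0,0,-10],[1,0,0,0,-19.9],[1,0,0,0,-19.9],[1,0,0,0,-19.9]]'
cat > look.py <<'E'
import sys; from h import *
t=sys.argv[1]; out=[]
for n,(x0,y0,x1,y1) in dict(top=(190,180,350,270),side=(230,180,380,330)).items():
    im,d=imaging.capture(n); im=im[y0:y1,x0:x1,::-1]; s=500/im.shape[0]*(0.55 if n=='top' else 1)
    out.append(cv2.resize(im,None,fx=s,fy=s,interpolation=cv2.INTER_CUBIC))
    W=cloud(n,d); np.save(f'{n}{t}.npy',W)
w=max(o.shape[1] for o in out); cv2.imwrite(f'pics/{t}.png',cv2.resize(np.vstack([cv2.copyMakeBorder(o,0,0,0,w-o.shape[1],0) for o in out]),None,fx=.77,fy=.77))
E
python3 look.py a
python3 - <<'E'
from h import *
for n in ['top','side']:
    c,s=np.cos(YAW),np.sin(YAW)
    for t in '0a':
        W=np.load(f'{n}{t}.npy'); d=W[...,:2]-O; ex=(d@[c,s])*1e3; ey=(d@[-s,c])*1e3; z=W[...,2]*1e3
        print(n,t,[ (a,np.nanmedian(z[(abs(ex-117)<8)&(abs(ey-a)<3)]).round(1)) for a in (-42,-18,-12,-6,0,6,12,18,42)])
E
```

```text
time_s: 4.88
tcp_pos: [0.5437, -0.0053, 0.1104]
eef_rot: [-180.0, -0.0, -62.3]
contact_force: [0.7, 0.4, 0.0]
gripper_width: 0.0003
gripper_force: 0.0
time_s: 5.38
tcp_pos: [0.5434, -0.0049, 0.1106]
eef_rot: [-180.0, 0.0, -81.6]
contact_force: [0.7, 0.1, -1.2]
gripper_width: 0.0007
gripper_force: 0.0
top 0 [(-42, np.float64(58.9)), (-18, np.float64(62.9)), (-12, np.float64(62.5)), (-6, np.float64(63.2)), (0, np.float64(63.6)), (6, np.float64(66.6)), (12, np.float64(68.5)), (18, np.float64(69.7)), (42, np.float64(60.1))]
top a [(-42, np.float64(nan)), (-18, np.float64(509.7)), (-12, np.float64(517.8)), (-6, np.float64(525.0)), (0, np.float64(529.3)), (6, np.float64(532.9)), (12, np.float64(535.1)), (18, np.float64(536.7)), (42, np.float64(537.1))]
side 0 [(-42, np.float64(58.9)), (-18, np.float64(62.0)), (-12, np.float64(62.3)), (-6, np.float64(63.1)), (0, np.float64(62.9)), (6, np.float64(64.9)), (12, np.float64(66.9)), (18, np.float64(67.7)), (42, np.float64(58.3))]
side a [(-42, np.float64(58.6)), (-18, np.float64(493.6)), (-12, np.float64(510.2)), (-6, np.float64(517.9)), (0, np.float64(525.8)), (6, np.float64(529.1)), (12, np.float64(532.4)), (18, np.float64(535.0)), (42, np.float64(58.8))]
  return np.nanmean(a, axis, out=out, keepdims=keepdims)
```

View pics/a.png

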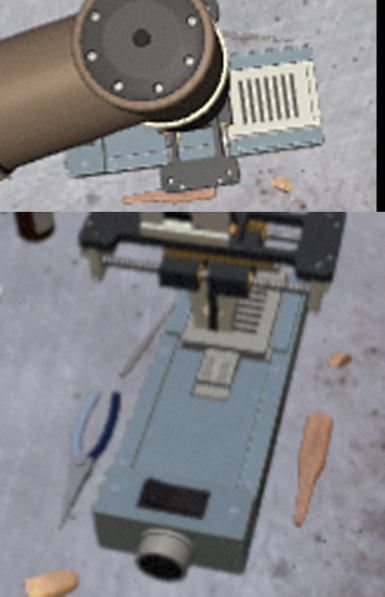

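The arm hides the top view. The side view shows the rocker clear at about (175,497), so I'll read its tilt from that depth image.

```bash
cat > prof.py <<'E'
import sys; from h import *
c,s=np.cos(YAW),np.sin(YAW)
for t in sys.argv[1:]:
    W=np.load(f'side{t}.npy'); W=W[np.nan_to_num(W[...,2],nan=9)<.09]; d=W[:,:2]-O; ex=(d@[c,s])*1e3; ey=(d@[-s,c])*1e3; z=W[:,2]*1e3
    print(t,[ (a,float(np.nanmedian(z[(abs(ex-117)<8)&(abs(ey-a)<3)]).round(1))) for a in (-42,-18,-12,-6,0,6,12,18,42)])
E
python3 prof.py 0 a
```

```text
0 [(-42, 58.9), (-18, 62.0), (-12, 62.3), (-6, 63.1), (0, 62.9), (6, 64.9), (12, 66.9), (18, 67.7), (42, 58.3)]
a [(-42, 58.6), (-18, 66.9), (-12, 65.5), (-6, 64.1), (0, 62.8), (6, 62.1), (12, 62.7), (18, 62.3), (42, 58.8)]
```

The rocker is off. Next is the tab.

```bash
python3 -m handwheel '[[1,0,0,-3,0],[1,0,0,-5,0],[1,0,0,-5.6,0],[1,0,0,-5.8,0],[1,0,0,-5.9,0],[1,0,0,-6.0,0]]'
python3 -m handwheel '[[1,0,0,-0.1,0],[1,0,0,-0.15,0]]'
```

```text
time_s: 6.22
tcp_pos: [0.5437, -0.0048, 0.0515]
eef_rot: [-179.9, 0.0, -81.8]
contact_force: [-2.0, 0.2, 6.0]
gripper_width: 0.0004
gripper_force: 3.1
time_s: 6.48
tcp_pos: [0.5438, -0.0048, 0.0503]
eef_rot: [-179.9, -0.0, -81.8]
contact_force: [-2.2, 0.8, 9.4]
gripper_width: 0.0007
gripper_force: 4.3
```

```bash
python3 -m handwheel '[[1,0,0,-0.1,0],[1,0,0,-0.1,0]]'
python3 -m handwheel '[[1,0,0,-0.1,0],[1,0,0,-0.1,0]]'; python3 look.py b
```

```text
time_s: 6.72
tcp_pos: [0.5439, -0.0046, 0.0493]
eef_rot: [-179.9, 0.0, -81.8]
contact_force: [-1.1, 0.1, 6.8]
gripper_width: 0.0003
gripper_force: 3.2
time_s: 6.98
tcp_pos: [0.544, -0.0045, 0.0486]
eef_rot: [-179.9, 0.0, -81.8]
contact_force: [-2.5, 0.8, 9.5]
gripper_width: 0.0009
gripper_force: 4.6
```

View pics/b.png

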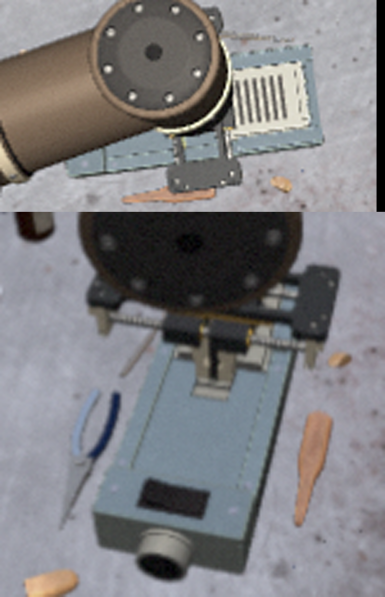

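In the top view the cover's rear edge has moved from about x=318 to 311, leaving a strip of box behind it, so it looks released. I'll confirm that from depth.

```bash
cat > led.py <<'E'
import sys; from h import *
c,s=np.cos(YAW),np.sin(YAW)
for t in sys.argv[1:]:
  for n in ['top']:
    W=np.load(f'{n}{t}.npy'); W=W[np.nan_to_num(W[...,2],nan=9)<.09]; d=W[:,:2]-O; ex=(d@[c,s])*1e3; ey=(d@[-s,c])*1e3; z=W[:,2]*1e3
    m=(abs(ey)<27)&(z>62.5)&(z<72)&(ex<60); print(t,n,m.sum(),np.percentile(ex[m],[5,50,95]).round(1) if m.any() else '')
    print([(a,float(np.nanmedian(z[(abs(ex-a)<2)&(abs(ey-18)<15)]).round(1))) for a in range(-164,-100,4)])
E
python3 led.py 0 b
```

```text
0 top 111 [-639.  -156.4  -62.4]
[(-164, 0.2), (-160, 65.6), (-156, 68.0), (-152, 62.8), (-148, 58.7), (-144, 59.3), (-140, 58.4), (-136, 56.4), (-132, 59.3), (-128, 57.1), (-124, 58.8), (-120, 57.6), (-116, 59.2), (-112, 58.4), (-108, 58.6), (-104, 59.2)]
b top 102 [-639.5 -142.6  -82.5]
[(-164, -0.1), (-160, 44.9), (-156, 46.5), (-152, 46.3), (-148, 37.3), (-144, 66.2), (-140, 66.6), (-136, 58.3), (-132, 58.0), (-128, 57.8), (-124, 58.8), (-120, 57.8), (-116, 57.7), (-112, 57.9), (-108, 58.0), (-104, 58.9)]
```

Released: the ledge is now at about -147..-139. I'll go round behind it.

```bash
python3 -m handwheel '[[1,0,0,2,0],[1,0,0,5,0],[1,0.7,-4.8,6,0],[1,1.4,-9.7,6,0],[1,2.1,-14.6,6,0],[1,2.1,-14.6,4,0],[1,2.1,-14.6,2,0],[1,2.1,-14.6,1.2,0]]'
python3 -m handwheel '[[1,0,0,0,0],[1,0,0,0,0]]'; python3 look.py c; python3 led.py c
```

```text
time_s: 8.07
tcp_pos: [0.5635, -0.1511, 0.0583]
eef_rot: [179.9, 0.0, -81.8]
contact_force: [0.3, 0.3, 1.2]
gripper_width: -0.0
gripper_force: 0.0
time_s: 8.32
tcp_pos: [0.5648, -0.1507, 0.0599]
eef_rot: [-179.9, -0.0, -81.8]
contact_force: [-0.1, -0.3, -0.1]
gripper_width: 0.0004
gripper_force: 0.0
c top 68 [-640.3  -90.   -40.3]
[(-164, -1.3), (-160, nan), (-156, nan), (-152, nan), (-148, nan), (-144, nan), (-140, 58.7), (-136, 57.2), (-132, 59.5), (-128, 57.6), (-124, 58.2), (-120, 59.0), (-116, 58.6), (-112, 58.6), (-108, 59.4), (-104, 58.9)]
  return np.nanmean(a, axis, out=out, keepdims=keepdims)
```

View pics/c.png

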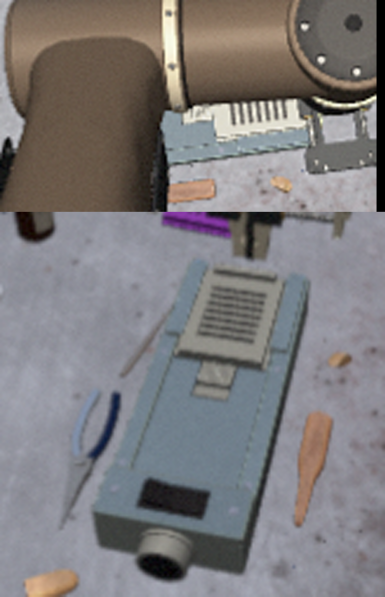

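The side view shows the fingers at about (250,240), behind the ledge at (245,272). The cover is clear to slide.

```bash
python3 -m handwheel '[[1,0,0,-0.3,0],[1,-0.14,0.99,-0.3,0],[1,-0.29,1.98,-0.3,0],[1,-0.43,2.97,-0.3,0],[1,-0.57,3.96,-0.3,0],[1,-0.71,4.95,-0.3,0],[1,-0.86,5.94,-0.3,0],[1,-1.00,6.93,-0.3,0]]'
python3 -m handwheel '[[1,-0.14,0.99,0,0],[1,-0.29,1.98,0,0],[1,-0.29,1.98,0,0]]'
```

```text
time_s: 9.43
tcp_pos: [0.5541, -0.0805, 0.0562]
eef_rot: [-180.0, 0.0, -81.8]
contact_force: [-0.5, -0.2, -0.5]
gripper_width: 0.0005
gripper_force: 0.2
time_s: 9.8
tcp_pos: [0.5512, -0.0609, 0.0562]
eef_rot: [-180.0, 0.0, -81.7]
contact_force: [0.3, 0.4, 0.1]
gripper_width: 0.0003
gripper_force: 0.0
```

```bash
python3 look.py d
```

```text
(no output)
```

View pics/d.png

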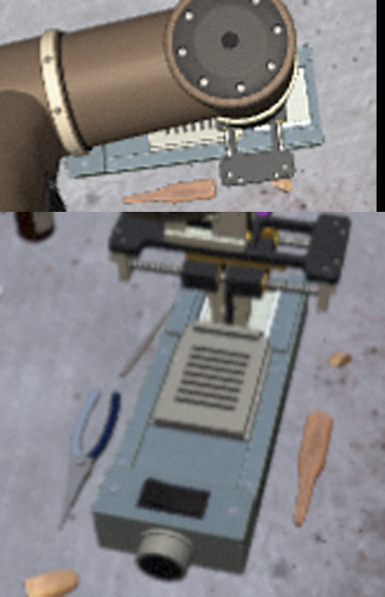

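The cover is sliding straight, with its front edge at about (205,430) and the ledge right ahead of the fingers. I'll continue about 37 mm.

```bash
python3 -m handwheel '[[1,-0.07,0.5,0,0],[1,-0.14,0.99,0,0],[1,-0.21,1.5,0,0],[1,-0.29,1.98,0,0],[1,-0.36,2.5,0,0],[1,-0.43,2.97,0,0],[1,-0.48,3.4,0,0],[1,-0.53,3.7,0,0]]'
python3 -m handwheel '[[1,0,0,0,0],[1,0.14,-0.99,0,0],[1,0.3,-2,1,0],[1,0.5,-4,6,0],[1,0.7,-9,8,0],[1,0.7,-14,8,0],[1,0.7,-18,8,0],[1,0.7,-18,8,0]]'
python3 look.py e; python3 prof.py e; python3 - <<'E'
from h import *
c,s=np.cos(YAW),np.sin(YAW)
for n in ['side','top']:
    W=np.load(f'{n}e.npy'); W=W[np.nan_to_num(W[...,2],nan=9)<.09]; d=W[:,:2]-O; ex=(d@[c,s])*1e3; ey=(d@[-s,c])*1e3; z=W[:,2]*1e3
    for y in (-30,-20,20,30): print(n,y,[(a,float(np.nanmedian(z[(abs(ex-a)<2)&(abs(ey-y)<6)]).round(1))) for a in range(-60,108,4)])
E
```

```text
time_s: 10.9
tcp_pos: [0.5459, -0.0245, 0.056]
eef_rot: [180.0, 0.0, -81.8]
contact_force: [-0.2, -0.3, 0.2]
gripper_width: 0.0007
gripper_force: 0.2
time_s: 11.9
tcp_pos: [0.5524, -0.2081, 0.1366]
eef_rot: [-180.0, -0.0, -82.0]
contact_force: [-0.3, 0.6, -0.4]
gripper_width: 0.0005
gripper_force: 0.0
e [(-42, 59.0), (-18, 67.2), (-12, 65.6), (-6, 64.0), (0, 62.4), (6, 62.1), (12, 62.1), (18, 61.6), (42, 59.3)]
side -30 [(-60, 49.7), (-56, 44.7), (-52, 46.8), (-48, 50.3), (-44, nan), (-40, nan), (-36, nan), (-32, 61.3), (-28, 59.6), (-24, 55.8), (-20, 56.6), (-16, 57.0), (-12, 56.6), (-8, 55.8), (-4, 56.3), (0, 56.1), (4, 56.1), (8, 56.9), (12, 57.0), (16, 57.6), (20, 58.3), (24, 57.7), (28, 58.6), (32, 58.0), (36, 57.7), (40, 56.9), (44, 58.2), (48, 58.3), (52, 57.1), (56, 57.4), (60, 57.3), (64, 57.6), (68, 57.6), (72, 53.6), (76, 46.9), (80, 44.8), (84, 45.9), (88, nan), (92, 57.3), (96, 58.9), (100, 58.5), (104, 59.0)]
side -20 [(-60, 44.7), (-56, 44.5), (-52, 44.3), (-48, 50.0), (-44, nan), (-40, nan), (-36, 63.4), (-32, 64.5), (-28, 61.7), (-24, 56.9), (-20, 55.9), (-16, 56.8),
[... 2213 characters left out ...]
 (52, nan), (56, nan), (60, nan), (64, nan), (68, nan), (72, nan), (76, nan), (80, nan), (84, nan), (88, nan), (92, nan), (96, nan), (100, nan), (104, nan)]
top 20 [(-60, 47.4), (-56, 47.0), (-52, 46.6), (-48, 47.8), (-44, 43.6), (-40, nan), (-36, nan), (-32, nan), (-28, nan), (-24, nan), (-20, nan), (-16, nan), (-12, nan), (-8, nan), (-4, nan), (0, nan), (4, nan), (8, nan), (12, nan), (16, nan), (20, nan), (24, nan), (28, nan), (32, nan), (36, nan), (40, nan), (44, nan), (48, nan), (52, nan), (56, nan), (60, nan), (64, nan), (68, nan), (72, nan), (76, nan), (80, nan), (84, nan), (88, nan), (92, nan), (96, nan), (100, nan), (104, nan)]
top 30 [(-60, 45.1), (-56, 46.6), (-52, 48.8), (-48, 45.5), (-44, 46.9), (-40, nan), (-36, nan), (-32, nan), (-28, nan), (-24, nan), (-20, nan), (-16, nan), (-12, nan), (-8, nan), (-4, nan), (0, nan), (4, nan), (8, nan), (12, nan), (16, nan), (20, nan), (24, nan), (28, nan), (32, nan), (36, nan), (40, nan), (44, nan), (48, nan), (52, nan), (56, nan), (60, nan), (64, nan), (68, nan), (72, nan), (76, nan), (80, nan), (84, nan), (88, nan), (92, nan), (96, nan), (100, nan), (104, nan)]
  return np.nanmean(a, axis, out=out, keepdims=keepdims)
```

View pics/e.png

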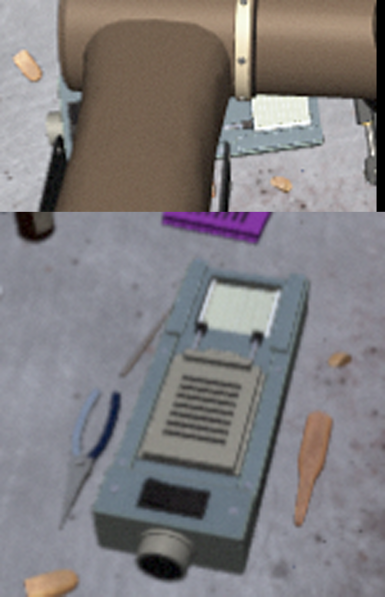

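The side view shows the cover flat on the deck between the open bay and the console. Its rear edge is at about -38, past the rail end at -60. The rocker is off, the bystanders haven't moved, and the arm is clear.

```bash
python3 -c "from plant import r; print(r.close_job())"
```

```text
the job is handed in; nothing more can be done
None
```

The job is handed in at about 12 s of the 40 s allowed: the extractor is switched off, the tab released the cover, and the cover lies flat on the deck about 22 mm clear of its rails, with nothing else seen to have moved.

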